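Clear the mixing holder, slide a glaze tub into it and drop the bar

ROBOT

A 7-joint arm with a two-finger parallel gripper is mounted at the origin on a cart in front of the work surface, level with it; the furniture and walls round the work are solid. World frame = base frame: x ahead of the robot, y to its left, z up, the work surface at z = 0. Lengths are in m, angles in rad, forces in N, time in s.
With the tool pointing down it reaches from about 0.4 to 0.875 m from the base axis. Payload 19.3 kg.
Tool frame: the origin (TCP) lies midway between the tips of the shut fingers; the grasp point (between the pads) lies 19 mm behind it; z points along the fingers, y is the line along which they close (so a half turn about z gives the same grasp; the last joint's range is limited). The gripper opens to 85 mm and grips with 20 to 120 N. Pads are 22 mm wide; open, the fingers measure 114 mm over their backs; the gripper's body (76 mm by 85 mm) begins 54 mm behind the grasp point. The pads swing forward as they close: fully open they stand 13 mm farther back than shut.
Start: joints at [-1.418, 0.521, -0.036, 1.599, 0.021, 1.021, -0.113], TCP at [0.138, 0.61, 0.231] pointing down, gripper open.
Joint ranges: [-2.91, 2.91], [-0.3, 2.13], [-1.5, 1.42], [0.17, 2.43], [-1.26, 4.41], [0.16, 1.93], [-2.52, 2.52]. Speed limits (rad/s): [1.89, 1.89, 2.39, 2.39, 3.01, 3.01, 3.01].

INTERFACE

Orientations are given as [roll, pitch, yaw] about the fixed x, y, z axes, in that order (R = Rz(yaw) Ry(pitch) Rx(roll)).
In Python, from workcell import bot gives the robot as it stands.
- The arm moves only by the shell command python3 nudge.py 'ROWS' [FORCE]. ROWS is a JSON list of rows, 1 to 5 of them, each of 7 numbers: the finger opening in m, then dx, dy, dz in m, then a rotation vector rx, ry, rz in rad; each row is the pose to reach, as a shift and turn from the pose commanded when the command began, along the tool's axes at that moment; what a row does not reach only later rows make up. A row lasts 1/8 s, in which the tool goes at most 0.0625 m and 0.188 rad, less where a joint would pass 70% of its speed; a pose out of reach is approached as far as the arm can. The fingers move at their own pace and stop on an object; FORCE is the grip in N (left out, the last holds). Time passes only in rows, so rows that do not move let the fingers close. It prints the time, the measured TCP pose, the force, the opening and the grip force at its end.
- bot.observe(): the state, without advancing time (a new reading comes with each control period).
- bot.grab_frame(name): name is "scene" or "top"; returns the picture (420x560x3 uint8, blue, green, red); there is no depth.
- bot.calibration(name): a dict with "vfov" (degrees; the focal length in pixels is half the picture's height over the tangent of half this angle, whatever the lens; pixels are square), "cx", "cy" (the principal point, pixels), "eye" and "attitude" of the camera in the world. Camera axes: x right, y down, z forward; pixel columns grow to the right and rows downward; lengths in m; the calibration is good to about 2 mm. A picture is of the moment at which its call begins. calibration takes no time and is no camera call.
- bot.job_done(): hands the job in; it is judged then, once.
The state is a dict: "clock": time; "qpos": joint angles; "qd": joint speeds; "joint_efforts": joint torques, N m; "position": TCP position; "tool_rot": TCP orientation; "force": force on the tool from outside, world axes, zero at the start; "moment": the same for the moment, N m; "grip_width": finger opening in m; "finger_force": force on a finger pad.
Only numpy, scipy, OpenCV 4.12 (cv2) and the standard library are available. Lean on these libraries where they do the work, as an engineer would, in place of code of your own. Each camera call takes 0.05 s, during which the arm holds its last target. There are 200 camera calls.

TASK

Get the squat blue glaze tub that stands beside the balance ready for stirring: first clear the spent cone pack and the test tile out of the steel mixing holder into the grey scrap tray that hangs below the front edge of the worktop, then slide the tub along the worktop, standing flat and never lifted or tipped, round into the holder until it rests against both rubber bollards. Last, flip the red-handled bar over so that it lies shut across the holder's mouth behind the tub; the green-capped jar, the dropper bottle and the wax tin stay where they are.

Things in the scene. Friction and masses are not known exactly. Their poses are not given: they have to be found in the camera images.
- tub: Squat blue lidded glaze tub, white lid, to be slid: 92 mm tall, round, tapered, 99 mm across at the bottom, 116 mm at the rim (82 to 92 mm up), solid, too wide to grasp, about 0.45 kg, friction about 0.35. Origin: centre of its underside, z up. Starts left of the holder, in the lane beside the beam balance (fixed, 107 mm tall, right end at y = -0.156, x = 0.41 to 0.55).
- mixing_holder: Steel tub holder, fixed. Origin: seat centre, on the worktop; x points into the holder (away from the robot), its open mouth faces -x, y to the left. A U of flat bar, 5 mm high, lies round the seat: side bars at y = +-(64 to 90) mm, x = -85 to 87 mm; back bar at x = 62 to 88 mm. Inside is bare worktop. Two bollards stop the tub; two posts at the mouth.
- seat (a point): Seat centre on the worktop, middle of the painted yellow ring (99 mm across): the centre of the tub's underside comes here when the tub's side meets both bollards. Axes as the holder's.
- bar (a joint): Flip-over bar, rad: 0 = lying shut, level across the mouth 36 mm up; pi/2 = upright; stop at 1.82, near which it starts, leaning slightly outwards (right). Swings freely about the holder's x axis and falls gently to the side it leans to: pushed left past upright it drops shut. Rod 9 mm thick, 190 mm from hinge to tip, 0.09 kg. Shut, it clears a seated tub by 8 mm.
- bar_grip (a point): Point on the bar's axis where its red handle (19 mm thick) begins, 162 mm from the hinge.
- cone_pack: Spent cone pack, scrap: a clay strip 18 x 60 x 14 mm with three small thin cones on it, 50 mm tall in all (only the strip is solid), 50 g. Origin: centre of the strip's underside; the 60 mm run along its y. It starts on the mouth side of the seat, in the tub's way.
- tile: Dark blue and brown test tile, scrap, lying flat, 30 (its x) x 50 (its y) x 8 mm, 22 g or so. Origin: centre of its underside. It starts just in front of the mouth of the holder.
- tray_edge (a point): Middle of the rim of the grey steel scrap tray, on its worktop side. The tray hangs below the front edge of the worktop, so that things pushed over the edge (straight, at world x = 0.313) fall in: from this point it runs 140 mm towards the robot (-x) and 150 mm to either side (y), open-topped, about 55 mm deep inside; its rim is 10 mm below the worktop.
- oxide_jar: Bystander: clear jar with a green cap, 46 mm thick, 106 mm tall, in front of the balance. Origin: centre of its underside.
- dropper: Bystander: brown dropper bottle with a black top, 34 mm thick, 102 mm tall, behind the balance's right end. Origin: centre of its underside.
- wax_tin: Bystander: flat cream and red wax pot, 63 mm across, 34 mm tall, to the right of the holder's mouth. Origin: centre of its underside.
- left_bollard (a point): Foot of the left rubber bollard, 24 mm thick, 58 mm tall, on a 33 mm disc 6 mm high, at x = 52, y = 44 mm of the holder; its twin stands at y = -44 mm.
- left_post (a point): Foot of the left steel post at the mouth (fork that receives the bar), 22 x 12 mm, 40 mm tall, at x = -71, y = 76 mm of the holder.
- bar_hinge (a point): Axis of the bar's hinge in the right post, 36 mm above the worktop, at x = -71, y = -76 mm of the holder. The post is 22 x 16 mm, 45 mm tall.

How it is judged:
On the way, in this order (a step that is already met when the one before it is completed fails the run):
1. the cone pack and the tile are in the scrap tray (x of cone_pack in the frame of tray_edge between -0.14 and 0 m and y of cone_pack in the frame of tray_edge between -0.15 and 0.15 m and z of cone_pack in the frame of tray_edge between -0.075 and -0.01 m and x of tile in the frame of tray_edge between -0.14 and 0 m and y of tile in the frame of tray_edge between -0.15 and 0.15 m and z of tile in the frame of tray_edge between -0.075 and -0.01 m), for 0.2 s.
2. the tub stands flat in the holder, against both bollards (horizontal distance between tub and seat below 0.007 m and angle between tub's own z axis and vertical below 0.05 rad and height (world z) of tub below 0.005 m), for 0.2 s.
3. the bar lies shut across the mouth (all of step 2 and value of joint bar below 0.08 rad), for 0.2 s.
At the end, for the whole second after the job is handed in: Cone pack and tile lie in the scrap tray; the tub stands flat in the holder, within 7 mm of the seat's centre, at rest; the bar is shut to within 0.08 rad; jar, dropper bottle and wax tin are upright within 30 mm of where they stood (all of step 1 and all of step 3 and linear speed of tub below 0.01 m/s and distance of each of oxide_jar, dropper, wax_tin from where it was at the start of the episode below 0.03 m); the robot touches nothing.
It fails at once if the tub is lifted more than 12 mm off the worktop (height (world z) of tub above 0.012 m).
It fails at once if the tub is tipped more than 0.2 rad (angle between tub's own z axis and vertical above 0.2 rad).
It fails at once if the jar is shifted more than 30 mm or tipped over (distance of oxide_jar from where it was at the start of the episode above 0.03 m or angle between oxide_jar's own z axis and vertical above 0.4 rad).
It fails at once if the dropper bottle is shifted more than 30 mm or tipped over (distance of dropper from where it was at the start of the episode above 0.03 m or angle between dropper's own z axis and vertical above 0.4 rad).
It fails at once if the wax tin is shifted more than 30 mm or tipped over (distance of wax_tin from where it was at the start of the episode above 0.03 m or angle between wax_tin's own z axis and vertical above 0.4 rad).
It also fails if it takes over 69 s, if anything falls off the work surface, if the arm or the gripper's body presses on something with over 40 N, if the wrist force passes 120 N, or if a joint passes its speed limit or range.

## Working session

There is one attempt and no reset: what is moved stays moved. The work goes in short steps, Python scripts to look and compute and a shell command to move; the robot and the scene stay as the last step left them, time stands still between calls to the robot, and variables do not carry over. Pictures are saved under pics/ and viewed, at most 10 in all, crops included, and the job is handed in when it is done.

```bash
ls; mkdir -p pics; python3 - <<'E'
from workcell import bot
import cv2
for n in("scene","top"):
    cv2.imwrite(f"pics/{n}0.png",bot.grab_frame(n)); print(bot.calibration(n))
print(bot.observe())
E
```

```text
nudge.py
pics
workcell.py
{'vfov': 43.02204462985944, 'cx': 268.4252668351081, 'cy': 202.74101120011042, 'eye': array([-0.36405785, -0.85886099,  0.60278628]), 'attitude': array([-2.07039182,  0.00947599, -0.98260514])}
{'vfov': 48.8296966305763, 'cx': 286.689205187337, 'cy': 212.59892980555372, 'eye': array([ 0.29988582, -0.29791143,  1.09460931]), 'attitude': array([-2.98936758, -0.00832893, -1.5897823 ])}
{'clock': 0.1, 'qpos': array([-1.41818555,  0.52195421, -0.03632603,  1.5999035 ,  0.02117185,
        1.02108783, -0.11278761]), 'qd': array([-0.00043137,  0.00038372, -0.00123132, -0.00016407,  0.00139794,
        0.00116519, -0.00065849]), 'joint_efforts': array([ 3.83948180e-03, -9.28479052e+01,  1.98427118e+00, -3.70536268e+01,
        1.81522162e-02,  5.23421084e-03, -5.72549061e-05]), 'position': array([0.13807032, 0.60927625, 0.23080042]), 'tool_rot': array([-3.14062427e+00,  4.26693029e-05,  2.91876652e+00]), 'force': array([ 0.17142604,  0.24891264, -0.10369276]), 'moment': array([ 0.04377937,  0.06183603, -0.00560411]), 'finger_force': 0.0, 'grip_width': 0.08514366867308282}
```
View pics/scene0.png

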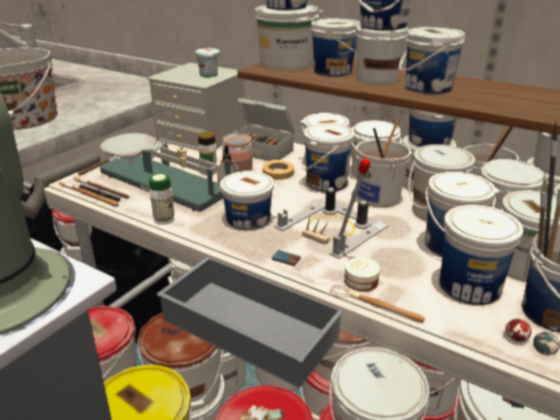

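View pics/top0.png

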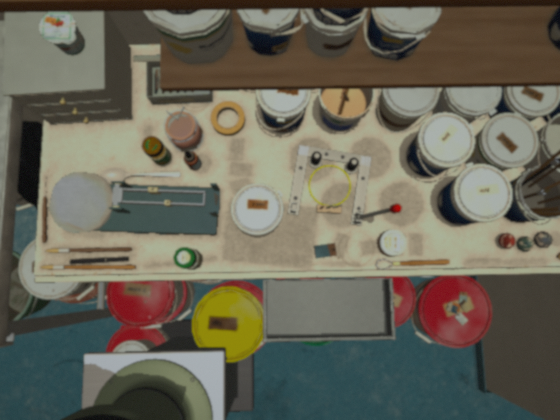

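The scene view shows the tub at (247,198), tile (286,258), cone pack (318,235), wax tin (362,272) and red bar knob (365,165). In the top view the tub is at (257,210), cone pack about (330,210), tile (325,251), yellow ring (329,184), wax tin (391,243) and red handle (396,209). I'll zoom in on both.

```bash
python3 - <<'E'
import cv2
a=cv2.imread("pics/top0.png")[135:285,220:420]
cv2.imwrite("pics/top0c.png",cv2.resize(a,None,fx=4,fy=4,interpolation=cv2.INTER_CUBIC))
a=cv2.imread("pics/scene0.png")[150:300,205:405]
cv2.imwrite("pics/scene0c.png",cv2.resize(a,None,fx=4,fy=4,interpolation=cv2.INTER_CUBIC))
E
cat > h.py <<'E'
import numpy as np
from scipy.spatial.transform import Rotation as R
from workcell import bot
def cam(n):
    c=bot.calibration(n); f=210/np.tan(np.radians(c["vfov"])/2)
    return f,c["cx"],c["cy"],np.array(c["eye"]),R.from_euler('xyz',c["attitude"]).as_matrix()
def plane(n,u,v,z):
    f,cx,cy,e,A=cam(n); d=A@np.array([(u-cx)/f,(v-cy)/f,1]); return e+d*(z-e[2])/d[2]
def proj(n,p):
    f,cx,cy,e,A=cam(n); q=A.T@(np.array(p)-e); return np.array([cx+f*q[0]/q[2],cy+f*q[1]/q[2]])
def tri(uv1,uv2):
    M=[];b=[]
    for n,(u,v) in(("scene",uv1),("top",uv2)):
        f,cx,cy,e,A=cam(n); d=A@np.array([(u-cx)/f,(v-cy)/f,1]); d/=np.linalg.norm(d); P=np.eye(3)-np.outer(d,d); M.append(P); b.append(P@e)
    x,*_=np.linalg.lstsq(np.vstack(M),np.hstack(b),rcond=None); return x,np.linalg.norm(np.vstack(M)@x-np.hstack(b))
E
```

View pics/top0c.png

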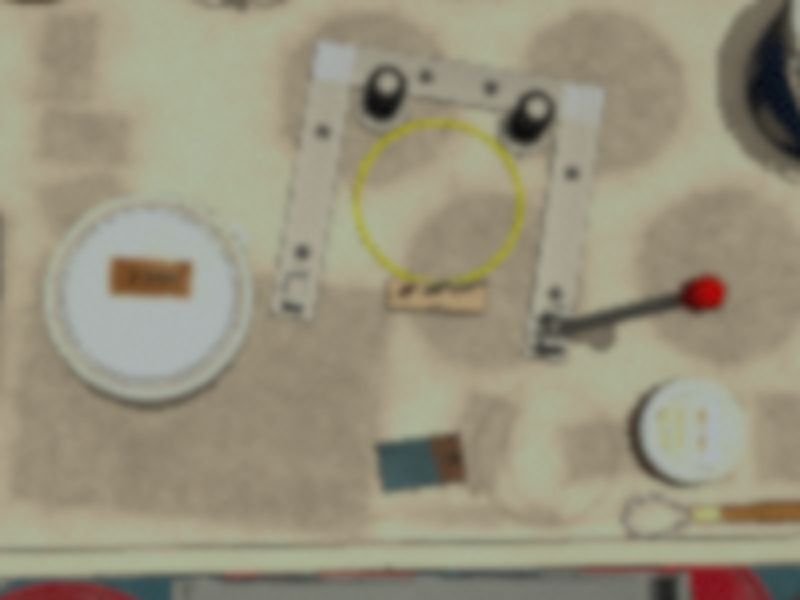

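View pics/scene0c.png

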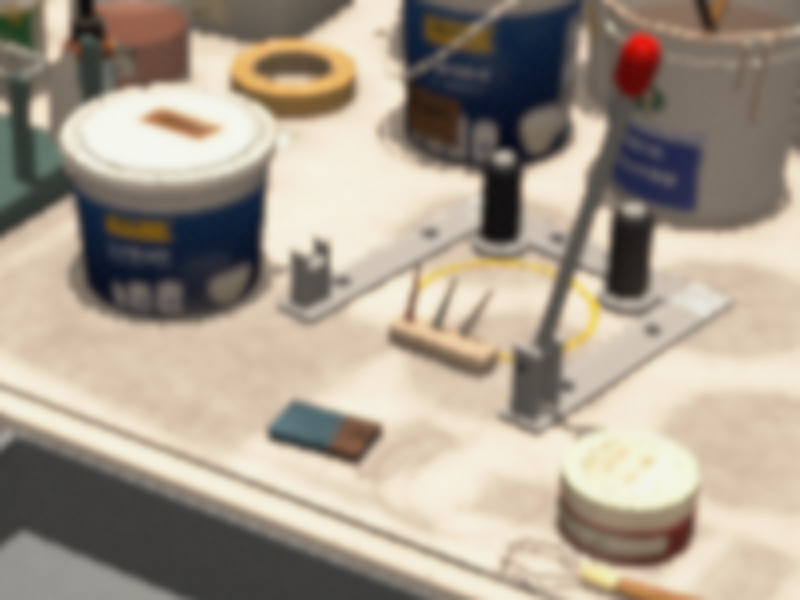

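```bash
python3 - <<'E'
from h import *
np.set_printoptions(precision=4,suppress=True)
T=lambda x,y:((x+.5)/4-.5+220,(y+.5)/4-.5+135)
S=lambda x,y:((x+.5)/4-.5+205,(y+.5)/4-.5+150)
print("ring top",plane("top",*T(440,203),0))
print("ring scene",plane("scene",*S(507,310),0))
print("ring sides", plane("top",*T(354,203),0),plane("top",*T(526,203),0),plane("top",*T(440,120),0))
print("tub top",plane("top",*T(148,300),.087), "edges",plane("top",*T(42,300),.087),plane("top",*T(253,300),.087),plane("top",*T(148,195),.087),plane("top",*T(148,405),.087))
print("tub tri lid",tri(S(168,133),T(148,300)))
print("tile tri",tri(S(325,428),T(421,463)), [plane("top",*T(*p),.008)[:2] for p in((377,447),(460,433),(466,480),(384,492))])
print("cone tri",tri(S(441,339),T(437,292)), [plane("top",*T(*p),.014)[:2] for p in((386,290),(487,290),(388,308),(487,312))])
print("boll",tri(S(503,157),T(390,77)),tri(S(633,207),T(538,103)))
print("red tip",tri(S(640,42),T(712,292)),"grip",tri(S(632,92),T(683,298)))
print("left post",tri(S(312,252),T(295,290)),"rpost",tri(S(538,348),T(548,335)))
print("edge",plane("top",*T(400,543),0),plane("top",*T(400,570),0))
print("wax",plane("top",*T(690,430),.034))
print("jar",plane("top",186,257,.106),"bal right",plane("top",218,210,0.02))
for k in(.313,.0):print(k)
E
```

```text
ring top [ 0.5324 -0.4153  0.    ]
ring scene [ 0.5336 -0.4179  0.    ]
ring sides [ 0.5332 -0.3633 -0.    ] [ 0.5315 -0.4673  0.    ] [ 0.5839 -0.417   0.    ]
tub top [ 0.4621 -0.2431  0.087 ] edges [ 0.4631 -0.1847  0.087 ] [ 0.4611 -0.301   0.087 ] [ 0.5212 -0.2436  0.087 ] [ 0.404  -0.2426  0.087 ]
tub tri lid (array([ 0.4622, -0.2442,  0.0906]), np.float64(0.0015670215279097266))
tile tri (array([ 0.3757, -0.399 ,  0.0062]), np.float64(0.0012460092343202244)) [array([ 0.3849, -0.3725]), array([ 0.3923, -0.4216]), array([ 0.3646, -0.4242]), array([ 0.3585, -0.3759])]
cone tri (array([ 0.4759, -0.4099,  0.0093]), np.float64(0.0012844707008854788)) [array([ 0.4774, -0.38  ]), array([ 0.4763, -0.4399]), array([ 0.4665, -0.3809]), array([ 0.4631, -0.4394])]
boll (array([ 0.5943, -0.3816,  0.0574]), np.float64(0.0017007365247201738)) (array([ 0.5778, -0.4674,  0.0581]), np.float64(0.0003665299269249193))
red tip (array([ 0.4399, -0.5211,  0.219 ]), np.float64(7.304471884554498e-06)) grip (array([ 0.4428, -0.5157,  0.1916]), np.float64(0.003348961804139847))
left post (array([ 0.4757, -0.3269,  0.0357]), np.float64(0.0023964794446317433)) rpost (array([ 0.4473, -0.474 ,  0.0398]), np.float64(0.005455121531045138))
edge [ 0.3289 -0.385   0.    ] [ 0.3132 -0.3845  0.    ]
wax [ 0.3894 -0.5511  0.034 ]
jar [ 0.3596 -0.0931  0.106 ] bal right [ 0.4736 -0.1488  0.02  ]
0.313
0.0
```

```bash
cat >> h.py <<'E'
def plan(*tg):
    """targets (x,y,z,yaw) with tool down -> row numbers in present tool axes"""
    s=bot.observe(); R0=R.from_euler('xyz',s["tool_rot"]); p=np.array(s["position"])
    print("t %.2f"%s["clock"],"pos",p.round(4),"rpy",np.round(s["tool_rot"],3),"q",np.round(s["qpos"],2))
    for x,y,z,yaw in tg:
        d=R0.inv().apply(np.array([x,y,z])-p); r=(R0.inv()*R.from_euler('xyz',[np.pi,0,yaw])).as_rotvec()
        print((x,y,z,yaw),d.round(4),r.round(3),"rows %.1f"%max(np.linalg.norm(d)/.0625,np.linalg.norm(r)/.188))
E
python3 - <<'E'
from h import *
np.set_printoptions(precision=3,suppress=True)
print("dropper",plane("top",192,157,.10)," tray corners",[plane("top",*p,-.01)[:2] for p in((265,281),(385,281),(393,338),(266,338))])
print("bucket",plane("scene",20,122,0),plane("scene",20,55,0.2),"counter",[plane("scene",*p,0) for p in((60,190),(55,160),(150,125),(60,125))], "cab",plane("top",130,118,.15))
print("shelf",[tri((555,120),(555,88))],"shelf z.4",plane("top",300,88,.4),plane("scene",240,75,.4),tri((240,75),(162,88)))
plan((.30,.50,.36,2.5),(.47,.2,.33,1.8),(.5,-.1,.33,1.0),(.505,-.41,.3,0))
E
```

```text
dropper [ 0.58  -0.102  0.1  ]  tray corners [array([ 0.307, -0.256]), array([ 0.301, -0.54 ]), array([ 0.17 , -0.552]), array([ 0.176, -0.257])]
bucket [0.571 0.761 0.   ] [0.648 0.797 0.2  ] counter [array([ 0.326,  0.232, -0.   ]), array([0.437, 0.399, 0.   ]), array([0.782, 0.374, 0.   ]), array([0.625, 0.624, 0.   ])] cab [0.654 0.021 0.15 ]
shelf [(array([ 0.64 , -0.792,  0.29 ]), np.float64(0.01786329796147443))] shelf z.4 [ 0.606 -0.331  0.4  ] [ 0.237 -0.407  0.4  ] (array([ 0.677, -0.074,  0.251]), np.float64(0.0029157179747118854))
t 0.10 pos [0.138 0.609 0.231] rpy [-3.141  0.     2.919] q [-1.42  0.52 -0.04  1.6   0.02  1.02 -0.11]
(0.3, 0.5, 0.36, 2.5) [-0.182 -0.071 -0.129] [-0.001  0.     0.419] rows 3.7
(0.47, 0.2, 0.33, 1.8) [-0.414 -0.326 -0.099] [-0.001  0.001  1.119] rows 8.6
(0.5, -0.1, 0.33, 1.0) [-0.51  -0.612 -0.099] [-0.001  0.001  1.919] rows 12.8
(0.505, -0.41, 0.3, 0) [-0.583 -0.913 -0.068] [-0.     0.001  2.919] rows 17.4
```

```bash
python3 nudge.py '[[0,-0.04,-0.01,-0.04,0,0,0.1],[0,-0.09,-0.03,-0.08,0,0,0.2],[0,-0.14,-0.05,-0.11,0,0,0.31],[0,-0.182,-0.071,-0.13,0,0,0.42],[0,-0.22,-0.12,-0.13,0,0,0.55]]'; python3 - <<'E'
from h import *
plan((.40,.32,.36,2.1),(.46,.18,.35,1.6),(.5,-.1,.33,1.0),(.505,-.41,.3,0))
E
```

```text
clock: 0.72
position: [0.3278, 0.4434, 0.3621]
tool_rot: [3.14, -0.0, 2.365]
force: [0.7, 0.3, -0.0]
grip_width: -0.0004
finger_force: 0.0
t 0.72 pos [0.3278 0.4434 0.3621] rpy [ 3.14  -0.     2.365] q [-1.16  0.29  0.16  1.62 -0.05  1.23 -0.2 ]
(0.4, 0.32, 0.36, 2.1) [-0.138  -0.0373  0.002 ] [ 0.002 -0.001  0.265] rows 2.3
(0.46, 0.18, 0.35, 1.6) [-0.2789 -0.0951  0.0119] [ 0.002 -0.001  0.765] rows 4.7
(0.5, -0.1, 0.33, 1.0) [-0.5038 -0.2668  0.0315] [ 1.000e-03 -2.000e-03  1.365e+00] rows 9.1
(0.505, -0.41, 0.3, 0) [-0.7247 -0.4844  0.061 ] [ 0.000e+00 -2.000e-03  2.365e+00] rows 14.0
```

```bash
python3 nudge.py '[[0,-0.06,-0.013,0,0,0,0.14],[0,-0.12,-0.03,0,0,0,0.3],[0,-0.175,-0.05,0,0,0,0.46],[0,-0.225,-0.07,0.01,0,0,0.61],[0,-0.279,-0.095,0.012,0,0,0.76]]'; python3 - <<'E'
from h import *
plan((.49,0,.34,1.2),(.5,-.1,.33,.9),(.505,-.41,.3,0))
E
```

```text
clock: 1.35
position: [0.4597, 0.1795, 0.3488]
tool_rot: [-3.141, 0.0, 1.604]
force: [1.6, 0.2, 0.2]
grip_width: 0.0001
finger_force: 0.0
t 1.35 pos [0.4597 0.1795 0.3488] rpy [-3.141  0.     1.604] q [-0.85  0.2   0.43  1.79 -0.09  1.17 -0.36]
(0.49, 0, 0.34, 1.2) [-0.1804  0.0242  0.0088] [-0.001  0.     0.404] rows 2.9
(0.5, -0.1, 0.33, 0.9) [-0.2807  0.0309  0.0188] [-0.001  0.     0.704] rows 4.5
(0.505, -0.41, 0.3, 0) [-0.5907  0.0254  0.0489] [-0.000e+00  1.000e-03  1.604e+00] rows 9.5
```

```bash
python3 nudge.py '[[0,-0.06,0.01,0,0,0,0.15],[0,-0.12,0.02,0,0,0,0.3],[0,-0.18,0.024,0.005,0,0,0.45],[0,-0.24,0.026,0.01,0,0,0.6],[0,-0.295,0.025,0.02,0,0,0.75]]';  python3 nudge.py '[[0,-0.045,-0.042,0,0,0,0.17],[0,-0.089,-0.083,0.01,0,0,0.34],[0,-0.133,-0.125,0.015,0,0,0.51],[0,-0.175,-0.165,0.02,0,0,0.68],[0,-0.215,-0.2,0.03,0,0,0.85]]'; python3 - <<'E'
from h import *
plan((.505,-.41,.3,0),(.505,-.41,.1,0),(.505,-.41,.006,0))
E
```

```text
clock: 1.98
position: [0.4957, -0.1148, 0.3293]
tool_rot: [3.141, -0.0, 0.854]
force: [1.7, 0.6, -0.4]
grip_width: -0.0
finger_force: 0.0
clock: 2.6
position: [0.2411, -0.1402, 0.307]
tool_rot: [-3.135, -0.006, 0.13]
force: [0.4, -0.6, 1.1]
grip_width: -0.0
finger_force: 0.0
t 2.60 pos [ 0.2411 -0.1402  0.307 ] rpy [-3.135 -0.006  0.13 ] q [-0.42 -0.3   0.58  2.28  0.17  1.11 -1.38]
(0.505, -0.41, 0.3, 0) [0.2265 0.3019 0.0065] [-0.007 -0.005  0.13 ] rows 6.0
(0.505, -0.41, 0.1, 0) [0.2253 0.3031 0.2065] [-0.007 -0.005  0.13 ] rows 6.9
(0.505, -0.41, 0.006, 0) [0.2248 0.3037 0.3005] [-0.007 -0.005  0.13 ] rows 7.7
```

```bash
python3 nudge.py '[[0,0.05,0.04,0,0,0,0.05],[0,0.09,0.08,0,0,0,0.1],[0,0.13,0.13,0,0,0,0.13],[0,0.165,0.18,0,0,0,0.13],[0,0.2,0.23,0,0,0,0.13]]'; python3 - <<'E'
from h import *
plan((.505,-.41,.3,0),(.505,-.41,.1,0),(.505,-.41,.006,0))
E
```

```text
clock: 3.22
position: [0.4624, -0.3313, 0.3054]
tool_rot: [-3.137, -0.0, 0.005]
force: [-0.1, 1.7, 2.1]
grip_width: -0.0
finger_force: 0.0
t 3.23 pos [ 0.4624 -0.3313  0.3054] rpy [-3.137 -0.     0.005] q [-0.07  0.49  0.87  1.69 -0.4   1.16 -0.66]
(0.505, -0.41, 0.3, 0) [0.0422 0.0789 0.005 ] [-0.005 -0.     0.005] rows 1.4
(0.505, -0.41, 0.1, 0) [0.0422 0.0798 0.205 ] [-0.005 -0.     0.005] rows 3.6
(0.505, -0.41, 0.006, 0) [0.0421 0.0803 0.299 ] [-0.005 -0.     0.005] rows 5.0
```

```bash
python3 nudge.py '[[0,0.023,0.04,0,0,0,0],[0,0.042,0.08,0.02,0,0,0],[0,0.042,0.08,0.08,0,0,0],[0,0.042,0.08,0.14,0,0,0],[0,0.042,0.08,0.2,0,0,0]]'; python3 nudge.py '[[0,0,0,0.05,0,0,0],[0,0,0,0.075,0,0,0]]';python3 - <<'E'
from h import *
plan((.505,-.41,.006,0),(.47,-.41,.006,0),(.30,-.405,.006,0))
E
```

```text
clock: 3.85
position: [0.5031, -0.409, 0.104]
tool_rot: [-3.137, -0.001, 0.003]
force: [1.8, -0.1, -0.1]
grip_width: 0.0
finger_force: 0.0
clock: 4.1
position: [0.5023, -0.408, 0.028]
tool_rot: [-3.135, 0.002, 0.003]
force: [0.4, -0.3, 0.6]
grip_width: 0.0002
finger_force: 0.0
t 4.10 pos [ 0.5023 -0.408   0.028 ] rpy [-3.135e+00  2.000e-03  3.000e-03] q [ 0.23  0.92  0.6   1.68 -0.7   0.77 -0.41]
(0.505, -0.41, 0.006, 0) [0.0027 0.0022 0.022 ] [-0.006  0.002  0.003] rows 0.4
(0.47, -0.41, 0.006, 0) [-0.0323  0.0021  0.0221] [-0.006  0.002  0.003] rows 0.6
(0.3, -0.405, 0.006, 0) [-0.2023 -0.0034  0.0224] [-0.006  0.002  0.003] rows 3.3
```

```bash
python3 nudge.py '[[0,0,0.002,0.022,0,0,0],[0,-0.015,0.002,0.022,0,0,0],[0,-0.03,0.002,0.022,0,0,0],[0,-0.05,0.002,0.022,0,0,0],[0,-0.07,0.002,0.022,0,0,0]]'; python3 nudge.py '[[0,-0.02,0,0,0,0,0],[0,-0.04,0,0,0,0,0]]'; python3 - <<'E'
from h import *
import cv2
a=bot.grab_frame("scene")[150:360,180:400]
cv2.imwrite("pics/s1.png",cv2.resize(a,None,fx=2.8,fy=2.8,interpolation=cv2.INTER_CUBIC))
plan((.40,-.405,.006,0),(.30,-.405,.006,0))
E
```

```text
clock: 4.72
position: [0.4324, -0.4116, 0.0105]
tool_rot: [-3.139, -0.003, 0.003]
force: [0.5, -0.5, 0.1]
grip_width: 0.0
finger_force: 0.2
clock: 4.97
position: [0.3924, -0.4116, 0.0102]
tool_rot: [-3.138, -0.003, 0.003]
force: [1.2, -0.4, 0.8]
grip_width: 0.0001
finger_force: 0.4
t 5.03 pos [ 0.3894 -0.4119  0.0101] rpy [-3.138e+00 -1.000e-03  1.000e-03] q [ 0.35  0.84  0.53  1.91 -0.74  0.6  -0.2 ]
(0.4, -0.405, 0.006, 0) [ 0.0106 -0.0069  0.0041] [-0.003 -0.001  0.001] rows 0.2
(0.3, -0.405, 0.006, 0) [-0.0894 -0.007   0.004 ] [-0.003 -0.001  0.001] rows 1.4
```

View pics/s1.png

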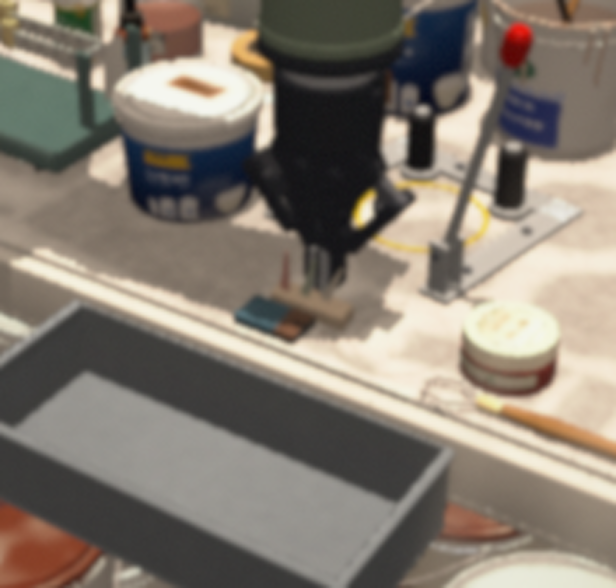

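The picture shows the fingers (320,285) pushing the cone pack squarely against the tile (275,317), both heading for the tray edge. I'll keep pushing, slightly lower.

```bash
python3 nudge.py '[[0,-0.02,-0.003,0.004,0,0,0],[0,-0.04,-0.003,0.004,0,0,0],[0,-0.06,-0.003,0.004,0,0,0],[0,-0.08,-0.003,0.004,0,0,0],[0,-0.095,-0.003,0.004,0,0,0]]'; python3 - <<'E'
from h import *
import cv2
a=bot.grab_frame("scene")[180:390,150:370]
b=bot.grab_frame("top")[220:360,250:410]
a=cv2.resize(a,(400,380),interpolation=cv2.INTER_CUBIC);b=cv2.resize(b,(400,380),interpolation=cv2.INTER_CUBIC)
cv2.imwrite("pics/s2.png",np.hstack([a,b]))
plan((.30,-.41,.15,0))
E
```

```text
clock: 5.65
position: [0.297, -0.4087, 0.0051]
tool_rot: [-3.138, -0.001, 0.002]
force: [-0.1, -0.4, 0.1]
grip_width: 0.0002
finger_force: 0.0
t 5.75 pos [ 0.2967 -0.4088  0.0052] rpy [-3.137e+00 -1.000e-03  1.000e-03] q [ 0.5   0.78  0.46  2.06 -0.76  0.47 -0.03]
(0.3, -0.41, 0.15, 0) [ 0.0035  0.0006 -0.1448] [-0.004 -0.001  0.001] rows 2.3
```

View pics/s2.png

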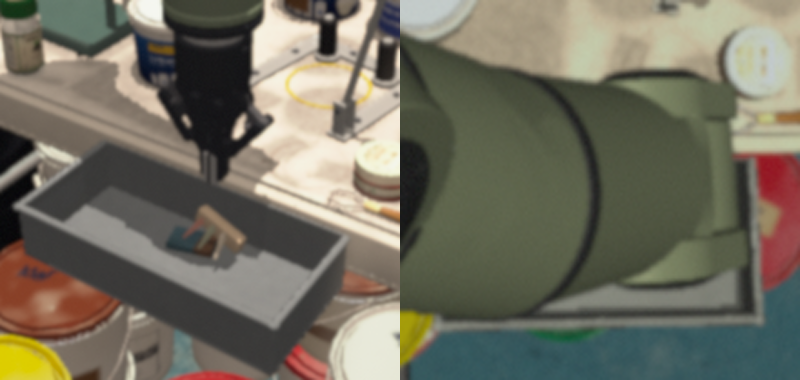

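The scrap is all in the tray: the tile flat at (190,240) with the cone pack leaning on it at (220,228). Next I'll go behind the tub.

```bash
python3 nudge.py '[[0,0,0,-0.06,0,0,0],[0,0.01,-0.02,-0.12,0,0,0],[0,0.05,-0.05,-0.17,0,0,0],[0.06,0.1,-0.08,-0.18,0,0,0],[0.06,0.15,-0.11,-0.18,0,0,0]]'; python3 - <<'E'
from h import *
plan((.545,-.243,.19,0),(.545,-.243,.045,0))
E
```

```text
clock: 6.38
position: [0.4503, -0.2976, 0.1873]
tool_rot: [-3.138, -0.004, 0.004]
force: [-0.1, -1.0, -0.4]
grip_width: 0.0356
finger_force: 0.0
t 6.38 pos [ 0.4503 -0.2976  0.1873] rpy [-3.138 -0.004  0.004] q [-0.08  0.57  0.79  1.9  -0.53  0.89 -0.58]
(0.545, -0.243, 0.19, 0) [ 0.0949 -0.0543 -0.0021] [-0.003 -0.004  0.004] rows 1.8
(0.545, -0.243, 0.045, 0) [ 0.0943 -0.0538  0.1429] [-0.003 -0.004  0.004] rows 2.9
```

```bash
python3 nudge.py '[[0.06,0.05,-0.03,0,0,0,0],[0.06,0.095,-0.054,0,0,0,0],[0.06,0.097,-0.054,0.04,0,0,0],[0.06,0.097,-0.054,0.09,0,0,0],[0.06,0.097,-0.054,0.142,0,0,0]]'; python3 nudge.py '[[0.06,0,0,0,0,0,0]]'; python3 - <<'E'
from h import *
plan((.53,-.243,.045,0),(.456,-.243,.045,0))
E
```

```text
clock: 7.0
position: [0.5454, -0.2433, 0.0425]
tool_rot: [-3.137, -0.002, 0.004]
force: [1.3, -0.1, 0.1]
grip_width: 0.0599
finger_force: 0.0
clock: 7.12
position: [0.5432, -0.243, 0.0414]
tool_rot: [-3.136, 0.004, 0.004]
force: [-0.7, 0.1, 0.9]
grip_width: 0.06
finger_force: 0.0
t 7.12 pos [ 0.5432 -0.243   0.0414] rpy [-3.136  0.004  0.004] q [-0.08  0.84  0.61  1.82 -0.72  0.72 -0.62]
(0.53, -0.243, 0.045, 0) [-0.0132 -0.0001 -0.0035] [-0.006  0.004  0.004] rows 0.2
(0.456, -0.243, 0.045, 0) [-0.0872 -0.0003 -0.0033] [-0.006  0.004  0.004] rows 1.4
```

```bash
python3 nudge.py '[[0.06,-0.013,0,-0.004,0,0,0],[0.06,-0.03,0,-0.004,0,0,0],[0.06,-0.048,0,-0.004,0,0,0],[0.06,-0.066,0,-0.004,0,0,0],[0.06,-0.083,0,-0.004,0,0,0]]'; python3 nudge.py '[[0.06,-0.004,0,0,0,0,0]]'; python3 - <<'E'
from h import *
import cv2
b=bot.grab_frame("top"); cv2.imwrite("pics/t3.png",b)
plan((.456,-.243,.045,0),(.5,-.243,.045,0),(.5,-.243,.2,0))
E
```

```text
clock: 7.75
position: [0.4622, -0.2448, 0.0506]
tool_rot: [-3.139, -0.006, 0.003]
force: [3.4, -0.5, 1.6]
grip_width: 0.0596
finger_force: 1.8
clock: 7.88
position: [0.4581, -0.2449, 0.0502]
tool_rot: [-3.138, -0.005, 0.002]
force: [6.0, -0.0, 3.4]
grip_width: 0.0596
finger_force: 2.6
t 7.92 pos [ 0.4582 -0.2448  0.0499] rpy [-3.138e+00 -5.000e-03  3.000e-03] q [-0.03  0.74  0.59  2.03 -0.74  0.59 -0.5 ]
(0.456, -0.243, 0.045, 0) [-0.0022 -0.0018  0.0049] [-0.004 -0.005  0.003] rows 0.1
(0.5, -0.243, 0.045, 0) [ 0.0418 -0.0017  0.0051] [-0.004 -0.005  0.003] rows 0.7
(0.5, -0.243, 0.2, 0) [ 0.0425 -0.0022 -0.1499] [-0.004 -0.005  0.003] rows 2.5
```

```bash
python3 nudge.py '[[0.06,0.025,0,-0.01,0,0,0],[0.06,0.04,0,-0.065,0,0,0],[0.06,0.04,0,-0.12,0,0,-0.15],[0.06,0.03,-0.02,-0.15,0,0,-0.33],[0.06,0.01,-0.04,-0.15,0,0,-0.51]]'; python3 - <<'E'
from h import *
plan((.397,-.16,.2,1.571),(.397,-.16,.06,1.571))
E
```

```text
clock: 8.55
position: [0.4683, -0.2049, 0.2006]
tool_rot: [3.142, -0.006, 0.519]
force: [-0.5, 0.2, -0.9]
grip_width: 0.0602
finger_force: 0.0
t 8.55 pos [ 0.4683 -0.2049  0.2006] rpy [ 3.142 -0.006  0.519] q [-0.21  0.47  0.7   1.96 -0.4   0.85 -0.35]
(0.397, -0.16, 0.2, 1.571) [-0.0396 -0.0744  0.0004] [ 0.003 -0.006 -1.052] rows 5.6
(0.397, -0.16, 0.06, 1.571) [-0.0404 -0.0744  0.1404] [ 0.003 -0.006 -1.052] rows 5.6
```

```bash
python3 nudge.py '[[0.06,-0.01,-0.02,0,0,0,-0.18],[0.06,-0.02,-0.04,0,0,0,-0.36],[0.06,-0.03,-0.06,0,0,0,-0.54],[0.06,-0.04,-0.074,0,0,-0.003,-0.72],[0.06,-0.04,-0.074,0,0,-0.006,-0.9]]'; python3 nudge.py '[[0.06,0,0,0.0,0,0,-0.15]]'; python3 - <<'E'
from h import *
import cv2
a=bot.grab_frame("scene")[130:290,170:370]
cv2.imwrite("pics/s4.png",cv2.resize(a,(800,600)[:2] if 0 else (750,600),interpolation=cv2.INTER_CUBIC))
plan((.397,-.16,.06,1.571))
E
```

```text
clock: 9.18
position: [0.3955, -0.1598, 0.199]
tool_rot: [-3.14, 0.001, 1.419]
force: [0.5, 0.3, 0.5]
grip_width: 0.06
finger_force: 0.0
clock: 9.3
position: [0.3963, -0.1602, 0.199]
tool_rot: [-3.141, 0.001, 1.569]
force: [0.4, 0.1, -0.2]
grip_width: 0.0602
finger_force: 0.0
t 9.35 pos [ 0.3963 -0.1603  0.1989] rpy [-3.141e+00  1.000e-03  1.576e+00] q [-0.14  0.28  0.46  2.14 -0.18  0.75  0.45]
(0.397, -0.16, 0.06, 1.571) [0.0004 0.0008 0.1389] [-0.001  0.001  0.005] rows 2.2
```

View pics/s4.png

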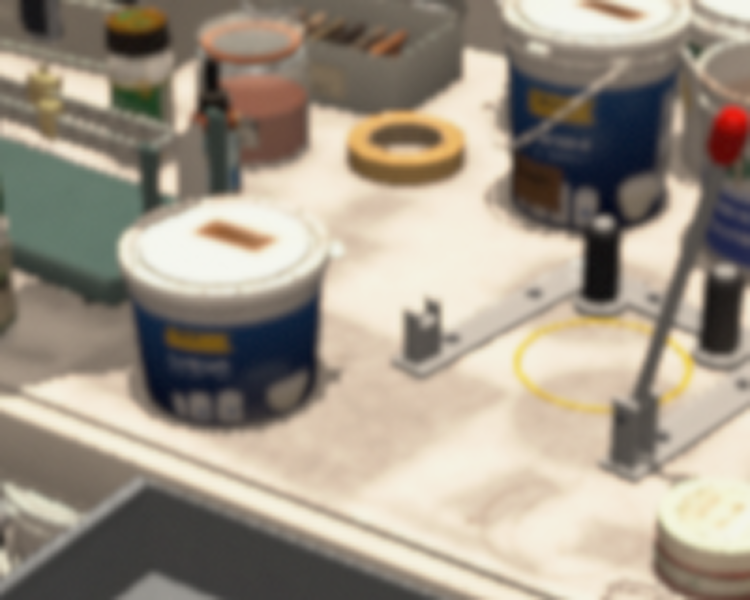

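```bash
python3 - <<'E'
from h import *
k=lambda x,y:((x+.5)/3.75-.5+170,(y+.5)/3.75-.5+130)
print(plane("scene",*k(224,243),.0915), plane("scene",*((168.5)/4-.5+205,(133.5)/4-.5+150),.0915))
# rim outline left/right extremes
from scipy.optimize import minimize
for c in((.397,-.243),(.392,-.243),(.402,-.243),(.397,-.235)):
    P=np.array([proj("scene",(c[0]+.058*np.cos(a),c[1]+.058*np.sin(a),.0915)) for a in np.linspace(0,6.28,200)])
    q=np.array([((P[:,0]-170+.5)*3.75-.5),((P[:,1]-130+.5)*3.75-.5)]); print(c,q.min(1),q.max(1))
E
```

```text
[ 0.39886006 -0.24725906  0.0915    ] [ 0.46154328 -0.24602149  0.0915    ]
(0.397, -0.243) [109.92441426 195.58276937] [321.04813888 293.7118409 ]
(0.392, -0.243) [103.97993292 198.84140088] [315.84005276 297.62866288]
(0.402, -0.243) [115.82953961 192.34465929] [326.22195913 289.82206831]
(0.397, -0.235) [ 98.7606414  192.26945981] [309.20460151 289.71298944]
```

The tub stands at about (0.399, -0.246), upright, with the lane to the mouth clear. Next I'll push it along -y.

```bash
python3 nudge.py '[[0.06,0,0.001,0.05,0,0,0],[0.06,0,0.002,0.1,0,0,0],[0.06,0,0.002,0.135,0,0,0],[0.06,-0.005,0.002,0.137,0,0,0]]'; python3 nudge.py '[[0.06,-0.015,0,0,0,0,0],[0.06,-0.033,0,0,0,0,0],[0.06,-0.051,0,0,0,0,0],[0.06,-0.069,0,0,0,0,0],[0.06,-0.087,0,0,0,0,0]]'; python3 - <<'E'
from h import *
plan((.398,-.329,.06,1.571))
E
```

```text
clock: 9.85
position: [0.3969, -0.1653, 0.0601]
tool_rot: [-3.136, 0.0, 1.561]
force: [-0.2, -0.2, 0.6]
grip_width: 0.0602
finger_force: 0.0
clock: 10.48
position: [0.3977, -0.2538, 0.0627]
tool_rot: [-3.142, 0.001, 1.563]
force: [0.5, 4.1, 0.4]
grip_width: 0.0599
finger_force: 2.3
t 10.47 pos [ 0.3977 -0.2538  0.0627] rpy [-3.142e+00  1.000e-03  1.563e+00] q [ 0.23  0.59  0.28  2.13 -0.35  0.46  0.77]
(0.398, -0.329, 0.06, 1.571) [-0.0752  0.0009  0.0028] [-0.     0.001 -0.008] rows 1.2
```

```bash
python3 nudge.py '[[0.06,-0.018,0,0.002,0,0,0],[0.06,-0.036,0,0.002,0,0,0],[0.06,-0.054,0,0.002,0,0,0],[0.06,-0.068,0,0.002,0,0,0],[0.06,-0.076,0,0.002,0,0,0]]'; python3 nudge.py '[[0.06,0.01,0,0,0,0,0],[0.06,0.03,-0.01,-0.04,0,0,0.1],[0.06,0.03,-0.03,-0.1,0,0,0.25],[0.06,0.03,-0.06,-0.14,0,0,0.43],[0.06,0.01,-0.08,-0.14,0,0,0.61]]';python3 - <<'E'
from h import *
import cv2
b=bot.grab_frame("scene"); cv2.imwrite("pics/s5f.png",b)
plan((.315,-.374,.2,-.19),(.315,-.374,.06,-.19))
E
```

```text
clock: 11.1
position: [0.3965, -0.3291, 0.0595]
tool_rot: [-3.14, 0.001, 1.563]
force: [0.5, 5.3, 3.6]
grip_width: 0.0599
finger_force: 3.1
clock: 11.72
position: [0.3173, -0.3166, 0.2016]
tool_rot: [3.139, -0.001, 0.949]
force: [0.7, -0.5, -0.3]
grip_width: 0.06
finger_force: 0.0
t 11.78 pos [ 0.3147 -0.319   0.2007] rpy [3.14e+00 1.00e-03 9.37e-01] q [ 0.15  0.34  0.64  2.1  -0.29  0.78  0.33]
(0.315, -0.374, 0.2, -0.19) [-0.0441  0.0328  0.0008] [ 0.002 -0.     1.127] rows 6.0
(0.315, -0.374, 0.06, -0.19) [-0.0439  0.0326  0.1408] [ 0.002 -0.     1.127] rows 6.0
```

```bash
python3 nudge.py '[[0.06,-0.01,0.01,0,0,0,0.18],[0.06,-0.02,0.02,0,0,0,0.36],[0.06,-0.035,0.025,0,0,0,0.54],[0.06,-0.044,0.033,0,0,0,0.72],[0.06,-0.044,0.033,0,0,0,0.9]]'; python3 nudge.py '[[0.06,0,0,0,0,0,0.18],[0.06,0,0,0,0,0,0.23]]'; python3 - <<'E'
from h import *
import cv2
b=bot.grab_frame("scene"); cv2.imwrite("pics/s6.png",cv2.resize(b[140:300,200:400],(750,600),interpolation=cv2.INTER_CUBIC))
plan((.315,-.374,.2,-.19),(.315,-.374,.06,-.19))
E
```

```text
clock: 12.4
position: [0.3184, -0.3724, 0.1991]
tool_rot: [3.141, 0.002, 0.048]
force: [-0.3, 0.7, 0.0]
grip_width: 0.0599
finger_force: 0.0
clock: 12.65
position: [0.3186, -0.3716, 0.1989]
tool_rot: [3.141, 0.003, -0.179]
force: [0.2, -0.4, 0.2]
grip_width: 0.0601
finger_force: 0.0
t 12.70 pos [ 0.3186 -0.3716  0.1989] rpy [ 3.141e+00  3.000e-03 -1.800e-01] q [ 0.07  0.51  0.92  2.01 -0.53  0.88 -0.46]
(0.315, -0.374, 0.2, -0.19) [-0.0031  0.003  -0.0011] [0.001 0.003 0.01 ] rows 0.1
(0.315, -0.374, 0.06, -0.19) [-0.0027  0.0029  0.1389] [0.001 0.003 0.01 ] rows 2.2
```

View pics/s6.png

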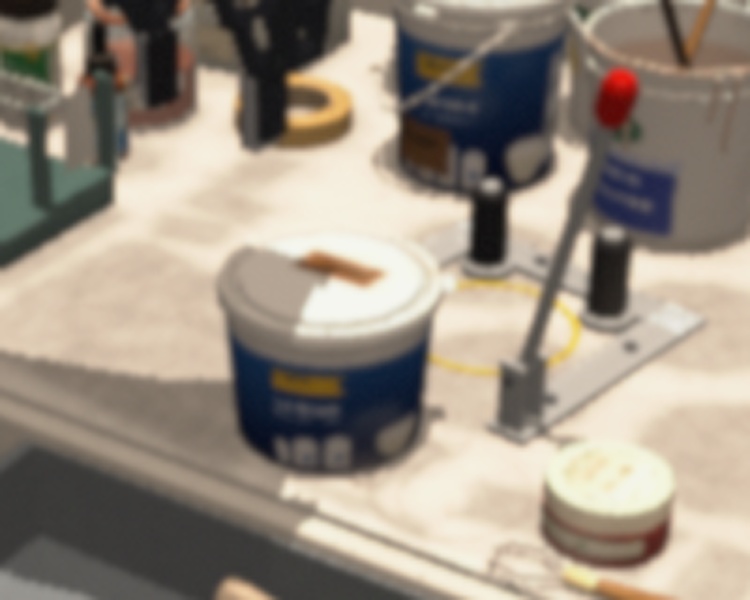

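```bash
python3 - <<'E'
from h import *
for c in((.395,-.39),(.40,-.39),(.395,-.395)):
    P=np.array([proj("scene",(c[0]+.058*np.cos(a),c[1]+.058*np.sin(a),.0915)) for a in np.linspace(0,6.28,200)])
    q=np.array([((P[:,0]-200+.5)*3.75-.5),((P[:,1]-140+.5)*3.75-.5)]); print(c,q.min(1),q.max(1))
E
```

```text
(0.395, -0.39) [215.07664908 224.73020492] [441.05781057 337.20351353]
(0.4, -0.39) [220.607436   221.04767819] [445.81060224 332.72098097]
(0.395, -0.395) [223.08754201 227.10699649] [449.6464945  340.11206741]
```

The tub sits at about (0.396, -0.390), on the holder's centre line in front of the mouth. I'll lower the fingers behind it and push it in.

```bash
python3 nudge.py '[[0.06,-0.003,0.003,0.05,0,0,0.01],[0.06,-0.003,0.003,0.1,0,0,0.01],[0.06,-0.003,0.003,0.139,0,0,0.01],[0.06,0.01,0.003,0.139,0,0,0.01],[0.06,0.025,0.003,0.139,0,0,0.01]]'; python3 nudge.py '[[0.06,0.018,0,0,0,0,0],[0.06,0.036,0,0,0,0,0],[0.06,0.054,0,0,0,0,0],[0.06,0.072,0,0,0,0,0],[0.06,0.085,0,0,0,0,0]]'; python3 - <<'E'
from h import *
plan((.473,-.4045,.06,-.19))
print(bot.observe()["force"])
E
```

```text
clock: 13.32
position: [0.3434, -0.3802, 0.0616]
tool_rot: [3.14, 0.001, -0.186]
force: [-3.4, 0.8, 1.3]
grip_width: 0.0601
finger_force: 1.9
clock: 13.95
position: [0.4276, -0.3957, 0.061]
tool_rot: [3.14, 0.001, -0.185]
force: [-4.1, 0.8, 1.4]
grip_width: 0.0601
finger_force: 1.9
t 13.95 pos [ 0.4276 -0.3957  0.061 ] rpy [ 3.14e+00  1.00e-03 -1.85e-01] q [ 0.19  0.82  0.69  1.86 -0.76  0.74 -0.44]
(0.473, -0.4045, 0.06, -0.19) [0.0462 0.0003 0.001 ] [0.002 0.001 0.005] rows 0.7
[-4.10399312  0.76949138  1.36880906]
```

```bash
python3 nudge.py '[[0.06,0.012,0,0,0,0,0],[0.06,0.024,0,0,0,0,0],[0.06,0.034,0,0,0,0,0],[0.06,0.04,0,0,0,0,0]]'; python3 nudge.py '[[0.06,0.003,0,0,0,0,0]]'; python3 nudge.py '[[0.06,0.003,0,0,0,0,0]]'
```

```text
clock: 14.45
position: [0.4655, -0.4033, 0.0602]
tool_rot: [3.141, 0.002, -0.187]
force: [-5.5, 1.7, 4.7]
grip_width: 0.0603
finger_force: 3.1
clock: 14.58
position: [0.468, -0.4037, 0.0601]
tool_rot: [3.141, 0.002, -0.187]
force: [-4.5, 0.9, 4.4]
grip_width: 0.0598
finger_force: 3.0
clock: 14.7
position: [0.4707, -0.4043, 0.0601]
tool_rot: [3.141, 0.002, -0.187]
force: [-5.1, 0.7, 4.4]
grip_width: 0.0605
finger_force: 3.0
```

```bash
for i in 1 2; do python3 nudge.py '[[0.06,0.002,0,0,0,0,0]]' | grep -E "pos|force:" ; done
```

```text
position: [0.4727, -0.4047, 0.0602]
force: [-4.5, 0.2, 1.9]
finger_force: 3.0
position: [0.4747, -0.4051, 0.0601]
force: [-5.1, 0.8, 3.9]
finger_force: 3.0
```

```bash
python3 nudge.py '[[0.06,0.002,0,0,0,0,0]]' | grep -E "pos|force:"; python3 - <<'E'
from h import *
import cv2
a=bot.grab_frame("scene")[130:270,230:390]
b=bot.grab_frame("top")[140:240,270:410]
cv2.imwrite("pics/s7.png",np.hstack([cv2.resize(a,(400,350),interpolation=cv2.INTER_CUBIC),cv2.resize(b,(400,350),interpolation=cv2.INTER_CUBIC)]))
E
```

```text
position: [0.4764, -0.4053, 0.0601]
force: [-11.4, 4.0, 6.4]
finger_force: 6.0
```

View pics/s7.png

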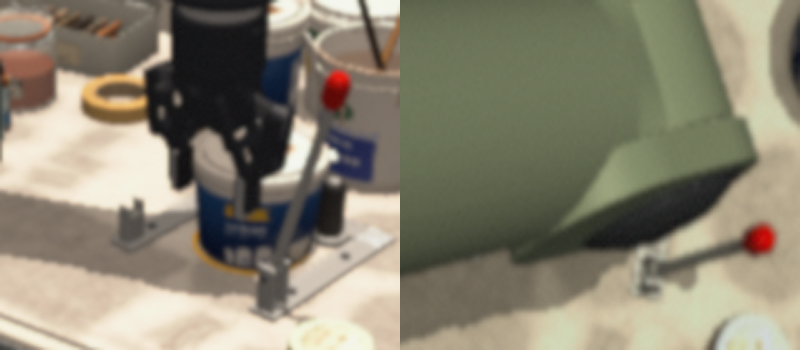

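The picture shows the tub seated on the yellow ring between the bollards, with the bar upright at right (330,90). The force jump to 11 N means bollard contact; one more small nudge to confirm both.

```bash
python3 nudge.py '[[0.06,0.001,0,0,0,0,0]]' | grep -E "pos|force:"; python3 nudge.py '[[0.06,0.001,0,0,0,0,0]]' | grep -E "pos|force:"
```

```text
position: [0.4766, -0.4053, 0.06]
force: [-13.7, 3.0, 7.9]
finger_force: 7.3
position: [0.4769, -0.4054, 0.06]
force: [-18.3, 5.9, 9.4]
finger_force: 9.7
```

Both bollards are in firm contact. Now I'll back off and check clearances for the bar approach.

```bash
python3 nudge.py '[[0.06,-0.015,0,0,0,0,0],[0.06,-0.05,0,0,0,0,0],[0.06,-0.09,0,-0.03,0,0,0],[0,-0.1,0,-0.09,0,0,0],[0,-0.1,0,-0.15,0,0,0]]'; python3 - <<'E'
from h import *
import cv2
np.set_printoptions(precision=3,suppress=True)
cv2.imwrite("pics/s8.png",bot.grab_frame("scene"))
print("big bucket",[plane("top",478,193,z) for z in(.15,.2)],[plane("top",445,193,z) for z in(.15,.2)],[plane("scene",475,230,z) for z in(.15,.2)],"foot",plane("scene",470,298,0))
s,c=np.sin(-.19),np.cos(-.19)
W=lambda xh,yh:np.array([.533+c*xh-s*yh,-.416+s*xh+c*yh])
print("start",W(-.071,-.168),"end",W(-.071,-.07))
plan((.37,-.52,.27,-.19),(*W(-.071,-.168),.27,-.19),(*W(-.071,-.168),.165,-.19))
E
```

```text
clock: 16.05
position: [0.3795, -0.3869, 0.2119]
tool_rot: [3.141, 0.001, -0.188]
force: [2.7, -0.3, 1.3]
grip_width: 0.024
finger_force: 0.0
big bucket [array([ 0.479, -0.708,  0.15 ]), array([ 0.469, -0.687,  0.2  ])] [array([ 0.48 , -0.639,  0.15 ]), array([ 0.471, -0.621,  0.2  ])] [array([ 0.427, -0.726,  0.15 ]), array([ 0.34 , -0.741,  0.2  ])] foot [ 0.452 -0.737  0.   ]
start [ 0.432 -0.568] end [ 0.45  -0.471]
t 16.10 pos [ 0.381 -0.389  0.219] rpy [ 3.138 -0.005 -0.189] q [ 0.06  0.57  0.92  1.86 -0.55  0.97 -0.54]
(0.37, -0.52, 0.27, -0.19) [ 0.014  0.131 -0.051] [ 0.004 -0.005  0.001] rows 2.3
(np.float64(0.4315494049506217), np.float64(-0.5675677299563698), 0.27, -0.19) [ 0.083  0.166 -0.05 ] [ 0.004 -0.005  0.001] rows 3.1
(np.float64(0.4315494049506217), np.float64(-0.5675677299563698), 0.165, -0.19) [0.083 0.165 0.055] [ 0.004 -0.005  0.001] rows 3.1
```

```bash
python3 nudge.py '[[0,-0.01,0.03,-0.05,0,0,0],[0,-0.01,0.085,-0.055,0,0,0],[0,0.014,0.14,-0.055,0,0,0],[0,0.05,0.168,-0.055,0,0,0],[0,0.083,0.168,-0.05,0,0,0]]';  python3 - <<'E'
from h import *
plan((.4315,-.568,.165,-.19),(.45,-.471,.165,-.19))
E
```

```text
clock: 16.73
position: [0.4307, -0.57, 0.2599]
tool_rot: [3.14, 0.001, -0.189]
force: [0.1, 0.6, 0.1]
grip_width: 0.0001
finger_force: 0.0
t 16.73 pos [ 0.4307 -0.57    0.2599] rpy [ 3.14e+00  1.00e-03 -1.89e-01] q [ 0.41  0.8   0.85  1.33 -0.6   1.28 -0.49]
(0.4315, -0.568, 0.165, -0.19) [ 0.0005 -0.0023  0.0949] [0.002 0.001 0.001] rows 1.5
(0.45, -0.471, 0.165, -0.19) [ 0.0004 -0.101   0.0947] [0.002 0.001 0.001] rows 2.2
```

```bash
python3 nudge.py '[[0,0,0,0.05,0,0,0],[0,0,0,0.095,0,0,0],[0,0,-0.01,0.095,0,0,0],[0,0,-0.022,0.095,0,0,0],[0,0,-0.034,0.095,0,0,0]]'; python3 nudge.py '[[0,0,-0.012,0,0,0,0],[0,0,-0.024,0,0,0,0],[0,0,-0.036,0,0,0,0],[0,0,-0.048,0,0,0,0],[0,0,-0.06,0,0,0,0]]'; python3 - <<'E'
from h import *
import cv2
cv2.imwrite("pics/s9.png",cv2.resize(bot.grab_frame("scene")[100:290,220:420],(630,600),interpolation=cv2.INTER_CUBIC))
plan((.45,-.471,.165,-.19))
E
```

```text
clock: 17.35
position: [0.438, -0.5335, 0.1667]
tool_rot: [3.14, 0.0, -0.186]
force: [0.8, 0.4, -0.1]
grip_width: -0.0004
finger_force: 0.0
clock: 17.98
position: [0.4486, -0.4744, 0.1651]
tool_rot: [3.141, 0.002, -0.187]
force: [-0.3, -0.0, -0.2]
grip_width: -0.0001
finger_force: 0.0
t 18.02 pos [ 0.4493 -0.473   0.165 ] rpy [-3.141e+00  2.000e-03 -1.860e-01] q [ 0.24  0.8   0.82  1.61 -0.65  1.03 -0.5 ]
(0.45, -0.471, 0.165, -0.19) [ 0.0003 -0.0021 -0.    ] [-0.     0.002  0.004] rows 0.0
```

View pics/s9.png

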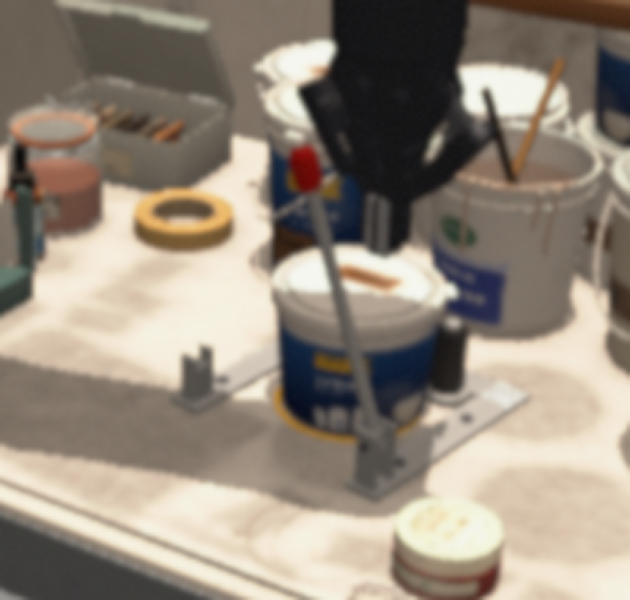

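The bar has passed upright and is falling left (handle at (305,168), fingers clear at (375,225)). I'll retreat upwards while it drops.

```bash
python3 nudge.py '[[0,0,0.01,-0.05,0,0,0],[0,0,0.02,-0.1,0,0,0],[0,-0.04,0.02,-0.12,0,0,0],[0,-0.08,0.02,-0.12,0,0,0],[0,-0.1,0.02,-0.12,0,0,0]]'; python3 nudge.py '[[0,0,0,0,0,0,0],[0,0,0,0,0,0,0],[0,0,0,0,0,0,0],[0,0,0,0,0,0,0],[0,0,0,0,0,0,0]]'; cat > red.py <<'E'
from h import *
import cv2,time
f=bot.grab_frame("scene"); f0=cv2.imread("pics/s6.png")
cv2.imwrite("pics/s10.png",f)
a=f[130:290,200:400].astype(int); m=(a[...,2]>130)&(a[...,1]<60)&(a[...,0]<60)
v,u=np.nonzero(m); print("red px",len(u),u.mean()+200,v.mean()+130)
s,c=np.sin(-.19),np.cos(-.19)
W=lambda xh,yh:np.array([.533+c*xh-s*yh,-.416+s*xh+c*yh])
for ang in(0,.08,.2,.5):print(ang,proj("scene",(*W(-.071,-.076+.178*np.cos(ang)),.036+.178*np.sin(ang))).round(1))
# lid fit by white pixels
h=cv2.cvtColor(f,cv2.COLOR_BGR2HSV)
for cc in((.533,-.416),(.526,-.414)):
    P=np.array([proj("scene",(cc[0]+.058*np.cos(t),cc[1]+.058*np.sin(t),.0915)) for t in np.linspace(0,6.28,200)]); print("lid pred",P.min(0).round(1),P.max(0).round(1))
print(bot.observe()["clock"],bot.observe()["force"])
E
python3 red.py
```

```text
clock: 18.65
position: [0.3448, -0.4761, 0.2858]
tool_rot: [3.141, 0.001, -0.189]
force: [0.8, -0.0, -0.3]
grip_width: 0.0
finger_force: 0.0
clock: 19.27
position: [0.3469, -0.4762, 0.2852]
tool_rot: [3.141, 0.002, -0.187]
force: [-0.3, 0.9, -0.5]
grip_width: -0.0003
finger_force: 0.0
red px 34 273.7352941176471 208.3235294117647
0 [274.  208.3]
0.08 [274.2 202.7]
0.2 [275.1 194.4]
0.5 [281.4 176. ]
lid pred [304.8 177.5] [360.6 202.9]
lid pred [302.2 178.4] [358.2 204. ]
19.325 [-0.01809539  0.79408805  0.03386033]
```

```bash
python3 - <<'E'
from h import *
import cv2
f=cv2.imread("pics/s10.png")
for r in(190,215,222): print(r,"b-r",(f[r,298:366:1,0].astype(int)-f[r,298:366:1,2]).tolist())
for z,rad in((.0915,.058),(.04,.0536)):
  for cc in((.535,-.415),(.528,-.4137),(.535,-.408)):
    P=np.array([proj("scene",(cc[0]+rad*np.cos(t),cc[1]+rad*np.sin(t),z)) for t in np.linspace(0,6.28,200)]); print(z,cc,P.min(0).round(1),P.max(0).round(1))
E
```

```text
190 b-r [-23, -26, -26, -29, -30, -32, -33, -36, -29, -18, -18, -19, -19, -21, -14, -10, -7, -6, -6, -6, -6, -6, -5, -6, -6, -6, -6, -6, -7, -7, -8, -10, -12, -15, -19, -25, -36, -47, -57, -66, -72, -79, -84, -87, -89, -87, -82, -70, -52, -33, -19, -13, -9, -8, -7, -8, -9, -12, -17, -28, -33, -29, -23, -22, -18, -10, 1, 18]
215 b-r [-26, -26, -27, -25, -26, -26, -25, -25, -25, -21, -14, 0, 22, 35, 39, 40, 39, 40, 41, 39, 30, 1, -38, -66, -77, -79, -80, -81, -82, -78, -78, -85, -92, -93, -93, -91, -86, -71, -39, 0, 28, 39, 42, 44, 43, 43, 41, 42, 40, 41, 40, 40, 38, 38, 36, 35, 32, 27, 20, 8, -2, -6, -5, -6, -5, -6, -7, -8]
222 b-r [-24, -25, -22, -20, -19, -21, -23, -25, -26, -26, -23, -16, -9, -2, 6, 16, 24, 29, 31, 32, 32, 27, 21, 19, 19, 17, 19, 16, 10, 9, 12, 13, 11, 7, 6, 7, 8, 11, 18, 26, 32, 31, 29, 27, 25, 22, 21, 20, 19, 18, 18, 18, 19, 21, 20, 16, 13, 3, -4, -7, -6, -6, -7, -8, -7, -8, -8, -11]
0.0915 (0.535, -0.415) [304.8 177. ] [360.5 202.3]
0.0915 (0.528, -0.4137) [302.6 178. ] [358.5 203.6]
0.0915 (0.535, -0.408) [301.9 176.3] [357.5 201.4]
0.04 (0.535, -0.415) [306.3 198.7] [356.7 223.3]
0.04 (0.528, -0.4137) [304.1 199.8] [354.7 224.6]
0.04 (0.535, -0.408) [303.5 197.9] [353.7 222.4]
```

```bash
python3 -c "
from workcell import bot
print(bot.job_done())"
```

```text
the job is handed in; nothing more can be done
None
```

I handed the job in: the cone pack and tile are in the scrap tray, the tub sits in the holder against both bollards, and the bar is shut; I wasn't shown the verdict, and I didn't re-measure the jar, dropper or wax tin at the end.

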